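# Sniff a specimen carrier's gasket with the leak probe

### The job

Draw the pen-shaped leak probe straight up out of its bench holder, lean it over to about 45 degrees from upright (any direction, tip lowest), and with it leaning so guide its tip slowly, no faster than 5 cm/s, along the dark gasket on top of the specimen carrier, from the left end to the right end as seen from the robot, less than a centimetre above the gasket and without pressing on it. Then raise it clear and finish still holding the probe in the gripper, motionless, leaning at about 45 degrees with its tip some 20 cm above the table. Leave the three vials as they stand.

Things in the scene. Friction and masses are not known exactly. Their poses are not given: they have to be found in the camera images.
- probe: Leak probe: loose rigid pen, 178 mm long, 60 g. Origin at its nozzle tip; z runs up the shaft to the tail. Along z, mm: nozzle 4 thick 0-30, cone to 46, shank 17 thick to 72, black collar 28 thick 72-78, round grey grip 20 thick 78-162, tail to 178; grip it at 110-140. Starts upright in the holder, tip down and 14 mm above the table, collar resting on the holder's top.
- holder: Bench holder, fixed to the table: black block 62 x 62 mm on a dark steel foot 90 x 90 x 10 mm, top at 86 mm, with one upright bore 22 mm wide and 76 mm deep in the middle. Origin at the centre of the underside, z up. The probe is out once its tip is higher than 86 mm.
- carrier: Specimen carrier, fixed: flat grey box 74 x 170 x 40 mm, two white half lids on top that meet on a straight dark rubber gasket, 4 mm wide, lengthwise down the middle of the flat top. Origin at the centre of the underside, z up; the gasket lies along y at x = 0, z = 40 mm; its +y end is the left end seen from the robot. Yaw at most 0.25 rad either way.
- seam0 (a point): Point on top of the gasket where the probe's tip starts: 65 mm from the middle at the left (+y) end.
- seam1 (a point): Point on the gasket 32.5 mm left of the middle.
- seam2 (a point): Middle point of the gasket.
- seam3 (a point): Point on the gasket 32.5 mm right of the middle.
- seam4 (a point): Point on top of the gasket where the run ends: 65 mm from the middle at the right (-y) end.
- low_vial: Bystander: white screw-capped vial, 27 mm thick, 52 mm high, standing loose on the table left of the holder. Origin at the centre of its underside, z up.
- tall_vial: Bystander: screw-capped vial, 42 mm thick, 85 mm high, standing loose on the table farther left, before a tall fixed cabinet (front at x = 0.5, from y = 0.25 to the left): bring the arm in along the near edge. Origin at the centre of its underside, z up.
- mid_vial: Bystander: screw-capped vial, 32 mm thick, 60 mm high, standing loose on the table beyond the gap between holder and carrier. Origin at the centre of its underside, z up.
Mind the look-alikes: they are no part of the job. There is more than one size of the probe; the job needs the larger.

How it is judged:
By the outcome, as a careful person would: the job done as asked, in the order asked, and still so for the second after the job is handed in, while the arm keeps its last pose, push and grip.
It also fails if it takes over 61 s, if anything falls off the work surface, if the arm or the gripper's body presses on something with over 40 N, if the wrist force passes 120 N, or if a joint passes its speed limit or range.

### The arm

A 7-joint arm with a two-finger parallel gripper is mounted at the origin on a cart in front of the work surface, level with it; the furniture and walls round the work are solid. World frame = base frame: x ahead of the robot, y to its left, z up, the work surface at z = 0. Lengths are in mm, angles in rad, forces in N, time in s.
With the tool pointing down it reaches from about 350 to 775 mm from the base axis. Payload 3.1 kg.
Tool frame: the origin (TCP) lies at the centre of the arm's flange, where the gripper is bolted on; the fingertips stand manip.tcp_to_tips ahead of it and the grasp point (between the pads) lies 155 mm ahead of it (manip.tcp_to_tips is the distance from the TCP to the fingertips, in mm); z points along the fingers, y is the line along which they close (so a half turn about z gives the same grasp; the last joint's range is limited). The gripper opens to 85 mm and grips with 20 to 120 N. Pads are 22 mm wide; open, the fingers measure 114 mm over their backs; the gripper's body (76 mm by 85 mm) begins 54 mm behind the grasp point. The pads swing forward as they close: fully open they stand 13 mm farther back than shut.
Start: joints at [-0.042, 0.311, 0.014, 1.512, -0.004, 1.319, -0.027], TCP at [550.012, 0.035, 404.704] pointing down, gripper open.
Joint ranges: [-2.7, 2.7], [-0.3, 1.91], [-1.27, 1.3], [0.12, 2.57], [-1.44, 4.58], [0.2, 2.03], [-3.05, 3.05]. Speed limits (rad/s): [2.79, 2.79, 3.14, 3.14, 3.14, 3.14, 3.14].

### API

Orientations are given as a rotation vector (axis times angle).
In Python, from rig import manip, cams gives the robot as it stands.
- The arm moves only by the shell command python3 -m jog 'ROWS' [FORCE]. ROWS is JSON, a list that holds one entry, the list of rows, each a list of 7 numbers: the closure in counts, from 0 (fully open) to 255 (shut), then the shift along the tool's x, y, z in cm, then the turn, a rotation vector about the tool's x, y, z in degrees. A call has 1 to 20 rows; each row is the pose to reach, as a shift and turn from the pose commanded when the call began, along the tool's axes at that moment; what a row does not reach only later rows make up. A row lasts 1/8 s, in which the tool goes at most 62.5 mm and 10.7 degrees, less where a joint would pass 70% of its speed; a pose out of reach is approached as far as the arm can. A call with a gripper value outside its range is refused whole. The fingers move at their own pace and stop on an object; FORCE is the grip in N (left out, the last holds). Time passes only in rows, so rows that repeat a pose let the fingers close. It gives the time, the measured TCP pose, the force, the opening and the grip force at its end, in the units of the state.
- manip.state(): the state, without advancing time (a new reading comes with each control period).
- cams.camera(name): name is "scene" or "side" or "wrist"; returns a dict with "color" (480x640x3 uint8, red, green, blue), "fx", "fy", "cx", "cy" (pixels), "rvec" (rotation vector, rad) and "tvec" (3), from world to camera coordinates, as OpenCV has them. Camera axes: x right, y down, z forward; pixel columns grow to the right and rows downward; lengths in mm; the calibration is good to about 2 mm. A picture is of the moment at which its call begins. There is no depth.
- manip.job_done(): hands the job in; it is judged then, once.
Trained networks look in a picture, given as the dict that the camera call returned (one of the last four; its "shot" number tells which), for a name from the list of things; names that differ only in an ending like _2 or _b are one class to them, and where a whole thing is asked for, a point or a joint stands for the part that bears it (a point fixed in the world has none). Each returns a list of dicts, best first, with "p" (0 to 1); they miss things now and then, are a little off and sometimes report something else, mostly with a low value. They report only what shows in the picture. A call takes as long as a camera call. They do not tell look-alikes from the thing itself.
- cams.cut_out(picture, query): "pixels" (480x640 bool, what is visible of it) and "position" ([column, row] in pixels, amid what is visible of it).
- cams.tip_of(picture, query): "position" ([column, row] in pixels: a listed point, or the origin of a listed thing).
The state is a dict: "t": time; "joint_pos": joint angles; "joint_vel": joint speeds; "joint_efforts": joint torques, N m; "position": TCP position; "eef_rot": TCP orientation; "ft_force": force on the tool from outside, world axes, zero at the start; "moment": the same for the moment, N m; "grip_width": finger opening in mm; "finger_force": force on a finger pad.
Only numpy, scipy, OpenCV 4.12 (cv2) and the standard library are available. Lean on these libraries where they do the work, as an engineer would, in place of code of your own. Each camera call takes 0.05 s, during which the arm holds its last target. There are 200 camera calls.

## Working session

There is one attempt and no reset: what is moved stays moved. The work goes in short steps, Python scripts to look and compute and a shell command to move; the robot and the scene stay as the last step left them, time stands still between calls to the robot, and variables do not carry over. Pictures are saved under pics/ and viewed, at most 13 in all, crops included, and the job is handed in when it is done.

```bash
mkdir -p pics; ls; cat > h.py <<'E'
import numpy as np,cv2
from rig import manip,cams
from scipy.spatial.transform import Rotation as R
def ray(c,p):
    K=np.array([[c["fx"],0,c["cx"]],[0,c["fy"],c["cy"]],[0,0,1]])
    M=R.from_rotvec(np.ravel(c["rvec"])).as_matrix(); o=-M.T@np.ravel(c["tvec"])
    d=M.T@np.linalg.inv(K)@np.array([p[0],p[1],1.]); return o,d/np.linalg.norm(d)
def atz(c,p,z):
    o,d=ray(c,p); return o+d*(z-o[2])/d[2]
def tri(rs):
    A=sum(np.eye(3)-np.outer(d,d) for o,d in rs); b=sum((np.eye(3)-np.outer(d,d))@o for o,d in rs)
    return np.linalg.solve(A,b)
def proj(c,P):
    M=R.from_rotvec(np.ravel(c["rvec"])).as_matrix(); q=M@np.asarray(P,float)+np.ravel(c["tvec"])
    return np.array([c["fx"]*q[0]/q[2]+c["cx"],c["fy"]*q[1]/q[2]+c["cy"]])
def save(c,n): cv2.imwrite("pics/"+n,c["color"][:,:,::-1])
E
python3 - <<'E'
from h import *
np.set_printoptions(precision=1,suppress=True)
print(manip.tcp_to_tips, manip.state()["eef_rot"])
for n in["scene","side","wrist"]:
    c=cams.camera(n);save(c,n+"0.png")
    o,_=ray(c,(320,240));print(n,o)
    for q in["probe","holder","carrier","seam0","seam2","seam4","low_vial","tall_vial","mid_vial"]:
        for r in cams.tip_of(c,q)[:3]:
            print(q,round(r["p"],2),np.array(r["position"]),atz(c,r["position"],14 if q=="probe" else 40 if "seam" in q else 0))
E
```

```text
pics
173.4 [-2.2 -2.2  0. ]
scene [  18.  -500.7  659.2]
probe 0.87 [335.8 286.9] [479.2 -19.3  14. ]
holder 0.88 [312.2 258.5] [509.4  88.    0. ]
carrier 0.91 [408.5 353. ] [ 474.7 -211.     0. ]
carrier 0.64 [445.1 356.3] [ 517.  -256.6    0. ]
seam0 0.97 [429.9 345.7] [ 485.1 -241.7   40. ]
seam0 0.96 [398.6 325.4] [ 478.9 -178.7   40. ]
seam0 0.88 [414.1 332.3] [ 487.3 -206.1   40. ]
seam2 0.97 [429.9 345.7] [ 485.1 -241.7   40. ]
seam2 0.96 [398.6 325.4] [ 478.9 -178.7   40. ]
seam2 0.88 [414.1 332.3] [ 487.3 -206.1   40. ]
seam4 0.97 [429.9 345.7] [ 485.1 -241.7   40. ]
seam4 0.96 [398.6 325.4] [ 478.9 -178.7   40. ]
seam4 0.88 [414.1 332.3] [ 487.3 -206.1   40. ]
low_vial 0.52 [236.7 227.6] [447.3 285.1   0. ]
tall_vial 0.58 [206.9 208. ] [435.8 399.4   0. ]
mid_vial 0.66 [371.9 259.1] [604.9   3.7   0. ]
mid_vial 0.47 [380.9 320.4] [ 492.9 -128.5    0. ]
side [336.9 788.6 669.7]
probe 0.37 [325. 266.] [492.3 103.9  14. ]
carrier 0.92 [353.9 196. ] [ 480.2 -189.1    0. ]
carrier 0.52 [356.4 173.1] [ 492.7 -303.4    0. ]
seam0 0.93 [353.3 176.8] [ 488.3 -218.3   40. ]
seam0 0.
[... 610 characters left out ...]
5] [503.1  90.5  14. ]
holder 0.7 [260.   89.3] [498.9  86.2   0. ]
carrier 0.55 [250.8 377.4] [ 475.2 -207.2    0. ]
seam0 0.97 [250.2 426.4] [ 479.4 -235.3   40. ]
seam0 0.91 [238.3 374.3] [ 471.4 -172.5   40. ]
seam0 0.83 [227.5 346.4] [ 463.3 -141.3   40. ]
seam2 0.97 [250.2 426.4] [ 479.4 -235.3   40. ]
seam2 0.91 [238.3 374.3] [ 471.4 -172.5   40. ]
seam2 0.83 [227.5 346.4] [ 463.3 -141.3   40. ]
seam4 0.97 [250.2 426.4] [ 479.4 -235.3   40. ]
seam4 0.91 [238.3 374.3] [ 471.4 -172.5   40. ]
seam4 0.83 [227.5 346.4] [ 463.3 -141.3   40. ]
tall_vial 0.17 [229.7 346.2] [ 455.2 -168.     0. ]
mid_vial 0.76 [381.8 180.1] [606.2   8.1   0. ]
mid_vial 0.23 [227.4 346.8] [ 452.8 -168.7    0. ]
```

View pics/scene0.png

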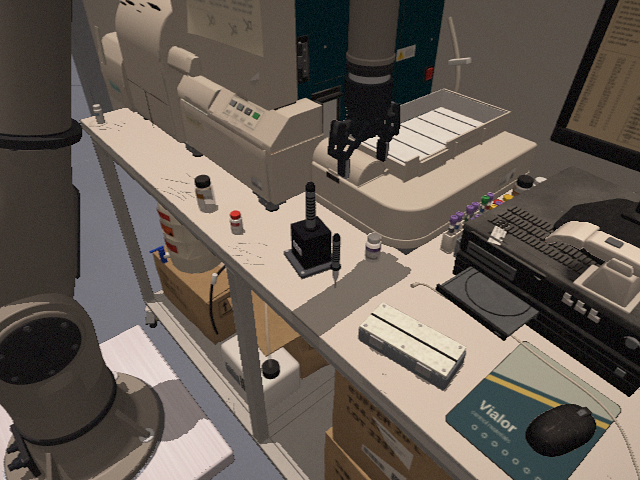

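View pics/wrist0.png

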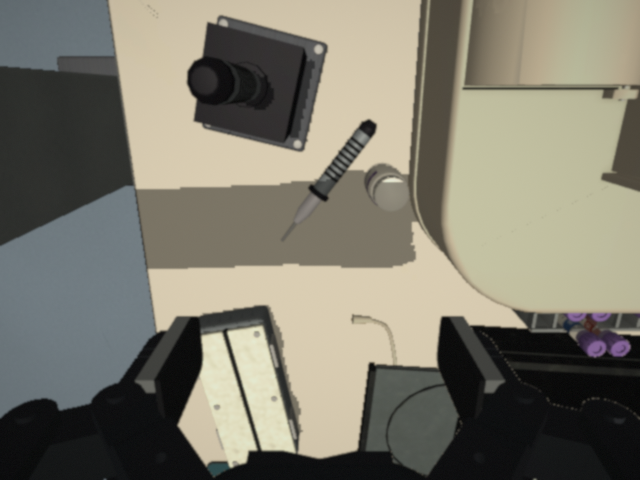

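View pics/side0.png

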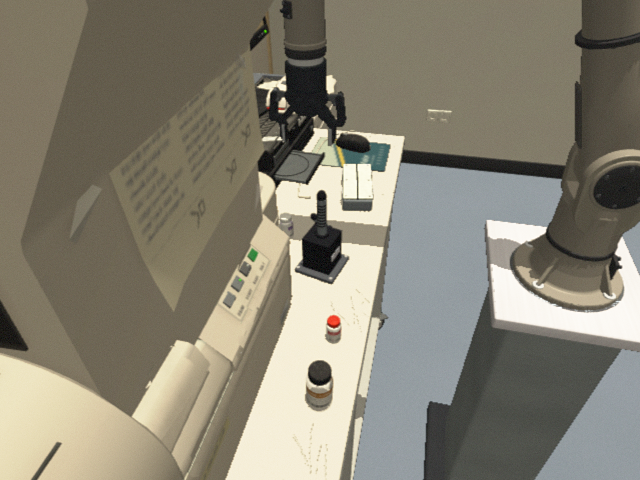

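The scene shows the large probe in the holder (tail at 310,186 in scene, 207,80 in wrist). A smaller look-alike lies or leans at wrist (282,242)–(368,123). The gasket is the dark line between the white lids, and the vials stand clear on the left and behind. Next I'll measure the probe axis, the decoy height and the gasket line.

```bash
python3 - <<'E'
from h import *
np.set_printoptions(precision=1,suppress=True)
C={n:cams.camera(n) for n in["scene","side","wrist"]}
# masks
for n,c in C.items():
    for q in["probe","carrier"]:
        for r in cams.cut_out(c,q)[:3]:
            m=r["pixels"];ys,xs=np.nonzero(m)
            print(n,q,round(r["p"],2),m.sum(),xs.min(),xs.max(),ys.min(),ys.max())
            if q=="carrier" and m.sum()>1500:
                g=cv2.cvtColor(c["color"],cv2.COLOR_RGB2GRAY)
                bh=cv2.morphologyEx(g,cv2.MORPH_BLACKHAT,np.ones((9,9)))
                mm=cv2.erode(m.astype(np.uint8),np.ones((7,7)))
                y,x=np.nonzero((bh>60)&(mm>0))
                # largest comp
                k,lab,st,_=cv2.connectedComponentsWithStats(((bh>60)&(mm>0)).astype(np.uint8))
                j=1+np.argmax(st[1:,4]);y,x=np.nonzero(lab==j)
                P=np.array([atz(c,(a,b),40) for a,b in zip(x,y)])
                p=np.polyfit(P[:,1],P[:,0],1);print("  gasket",len(x),"x at y=-205:",np.polyval(p,-205),"slope %.3f"%p[0],"y",P[:,1].min(),P[:,1].max(),"res",np.std(P[:,0]-np.polyval(p,P[:,1])))
t=tri([ray(C["scene"],(310.5,184)),ray(C["side"],(321.5,192))]);print("big tail",t,[proj(c,t) for c in C.values()])
d=tri([ray(C["scene"],(336,235)),ray(C["wrist"],(369,124))]);print("decoy tail",d,proj(C["side"],d))
d=tri([ray(C["scene"],(335.8,287)),ray(C["wrist"],(282.6,242.7))]);print("decoy tip",d)
E
```

```text
scene probe 0.76 464 304 316 182 231
scene probe 0.62 238 350 361 245 279
side probe 0.77 488 316 328 190 238
side carrier 0.93 1423 342 373 164 211
wrist probe 0.88 3222 187 267 57 107
wrist probe 0.62 2245 285 378 120 242
wrist carrier 0.58 11512 198 299 305 466
  gasket 612 x at y=-205: 475.8892577945682 slope -0.182 y -261.9562608647964 -122.59346231912482 res 1.4683751203004176
big tail [503.3  85.1 188.7] [array([310.2, 184.3]), array([321.2, 191.7]), array([209.4,  88.3])]
decoy tail [576.9  68.7  43.1] [290.5 239.7]
decoy tip [497.7 -32.2  16.3]
```

```bash
python3 -m jog '[[[0,-1.2,-0.6,1.1,0,6,0],[0,-2.4,-1.2,2.2,0,12,0],[0,-3.6,-1.8,3.3,0,18,0],[0,-4.8,-2.4,4.4,0,24,0],[0,-6,-3,5.5,0,30,0],[0,-7.2,-3.6,6.6,0,36,0],[0,-8.4,-4.2,7.7,0,41,0],[0,-9.4,-4.7,8.6,0,45,0],[0,-9.4,-4.7,8.6,0,45,0],[0,-9.4,-4.7,8.6,0,45,0]]]'
python3 - <<'E'
from h import *
np.set_printoptions(precision=2,suppress=True)
s=manip.state();print(s["position"],s["joint_pos"]);M=R.from_rotvec(s["eef_rot"]).as_matrix();print(M)
c=cams.camera("wrist");save(c,"w1.png")
print(c["tvec"],ray(c,(320,240)))
for r in cams.cut_out(c,"probe")[:2]:
    m=r["pixels"];ys,xs=np.nonzero(m);print(r["p"],m.sum(),xs.min(),xs.max(),ys.min(),ys.max())
    for y in range(ys.min(),ys.max(),12): print(y,xs[ys==y].mean() if (ys==y).any() else None,(ys==y).sum(),end="; ")
print([proj(c,(503,86,z)) for z in(92,110,139,176,192)])
E
```

```text
t: 3.2
position: [503.4, -93.4, 319.3]
eef_rot: [-1.759, -1.762, -0.729]
ft_force: [-0.3, 0.0, -0.4]
grip_width: 85.6
finger_force: 0.0
[503.44 -93.38 319.28] [ 0.43  0.44 -0.05  1.7  -0.7   1.41  0.65]
[[-0.    1.    0.  ]
 [ 0.71  0.    0.71]
 [ 0.71  0.   -0.71]]
[-503.13  144.54  324.8 ] (array([502.93, -12.69, 355.57]), array([ 0.  ,  0.43, -0.9 ]))
0.93 3849 297 338 185 293
185 317.0 9; 197 317.5 36; 209 317.5 42; 221 318.0 39; 233 317.5 38; 245 317.5 34; 257 318.5 32; 269 317.5 40; 281 317.5 38; 0.63 2665 358 436 338 451
338 428.0 3; 350 425.5 22; 362 419.5 24; 374 412.5 24; 386 404.5 24; 398 397.5 24; 410 390.0 25; 422 383.5 24; 434 378.5 28; 446 368.5 22; [array([319.43, 274.79]), array([319.45, 264.83]), array([319.47, 245.95]), array([319.52, 214.87]), array([319.54, 198.08])]
```

View pics/w1.png

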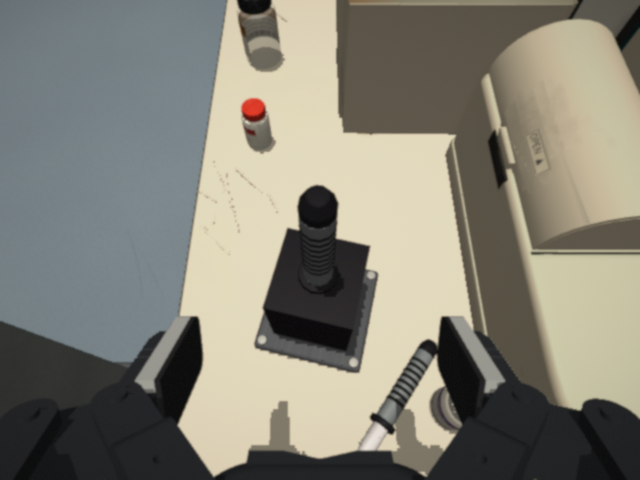

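The probe stands central at px x≈317.6, about 1 mm left of the estimate, and the height agrees. Approaching along the fingers.

```bash
python3 -m jog '[[[0,0,-0.14,1.5,0,0,0],[0,0,-0.14,3,0,0,0],[0,0,-0.14,4.5,0,0,0],[0,0,-0.14,6,0,0,0],[0,0,-0.14,7.5,0,0,0],[0,0,-0.14,9,0,0,0],[0,0,-0.14,10,0,0,0],[0,0,-0.14,10,0,0,0],[0,0,-0.14,10,0,0,0]]]'
python3 - <<'E'
from h import *
np.set_printoptions(precision=2,suppress=True)
print(manip.state()["position"])
c=cams.camera("wrist");save(c,"w2.png")
for r in cams.cut_out(c,"probe")[:2]:
    m=r["pixels"];ys,xs=np.nonzero(m);print(r["p"],m.sum(),xs.min(),xs.max(),ys.min(),ys.max())
    for y in range(ys.min(),ys.max(),14): print(y,xs[ys==y].mean(),(ys==y).sum(),end="; ")
print([proj(c,(502,86,z)) for z in(92,110,139,176,192)])
E
```

```text
t: 4.42
position: [501.9, -23.7, 248.2]
eef_rot: [-1.761, -1.76, -0.73]
ft_force: [-0.1, -0.2, -0.4]
grip_width: 85.2
finger_force: 0.0
[501.87 -23.71 248.22]
0.95 7805 283 360 264 393
264 319.0 9; 278 322.0 61; 292 321.5 74; 306 321.0 77; 320 322.0 71; 334 321.5 64; 348 321.0 55; 362 321.0 61; 376 321.0 55; 390 320.0 29; [array([320.42, 365.24]), array([320.52, 358.36]), array([320.73, 344.01]), array([321.13, 315.85]), array([321.39, 297.63])]
```

View pics/w2.png

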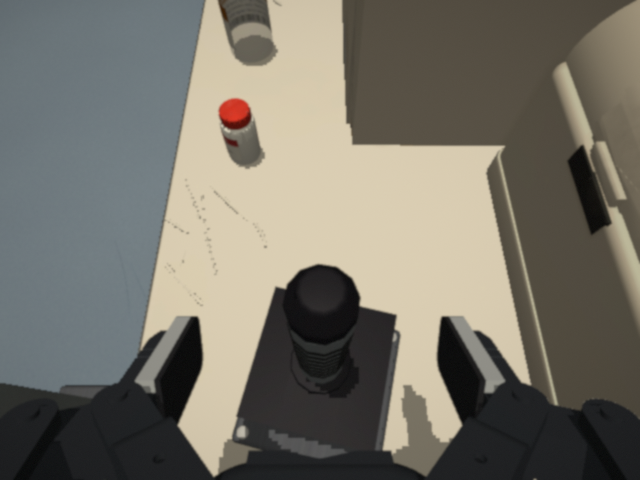

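The probe sits midway between the pads (column 321), so I'm closing.

```bash
python3 -m jog '[[[100,0,0,0,0,0,0],[150,0,0,0,0,0,0],[200,0,0,0,0,0,0],[255,0,0,0,0,0,0],[255,0,0,0,0,0,0],[255,0,0,0,0,0,0],[255,0,0,0,0,0,0],[255,0,0,0,0,0,0],[255,0,0,0,0,0,0]]]' 60
```

```text
t: 5.65
position: [501.7, -23.3, 248.1]
eef_rot: [-1.76, -1.76, -0.729]
ft_force: [-0.8, -0.3, 1.8]
grip_width: 18.4
finger_force: 58.4
```

```bash
python3 -m jog '[[[255,0.4,0,-0.4,0,0,0],[255,1,0,-1,0,0,0],[255,1.7,0,-1.7,0,0,0],[255,2.4,0,-2.4,0,0,0],[255,3.1,0,-3.1,0,0,0],[255,3.8,0,-3.8,0,0,0],[255,4.5,0,-4.5,0,0,0],[255,5.2,0,-5.2,0,0,0],[255,5.9,0,-5.9,0,0,0],[255,6.6,0,-6.6,0,0,0],[255,7.3,0,-7.3,0,0,0],[255,8,0,-8,0,0,0],[255,8.5,0,-8.5,0,0,0],[255,8.5,0,-8.5,0,0,0],[255,8.5,0,-8.5,0,0,0]]]'
python3 - <<'E'
from h import *
np.set_printoptions(precision=1,suppress=True)
s=manip.state();p=np.array(s["position"]);M=R.from_rotvec(s["eef_rot"]).as_matrix()
g=p+155*M[:,2];print("G",g,"pred tip",g-[0,0,125])
C={n:cams.camera(n) for n in["scene","side"]}
for q in["probe"]:
  rs={n:[(round(r["p"],2),np.array(r["position"])) for r in cams.tip_of(c,q)[:3]] for n,c in C.items()};print(rs)
  for n,c in C.items():
    print(n,proj(c,g-[0,0,125]),proj(c,g+[0,0,53]))
    for r in cams.cut_out(c,q)[:3]:
        ys,xs=np.nonzero(r["pixels"]);print(r["p"],len(ys),xs.min(),xs.max(),ys.min(),ys.max())
a=C["scene"]["color"][80:320,220:460];b=C["side"]["color"][60:300,220:460]
cv2.imwrite("pics/l.png",cv2.resize(np.hstack([a,b]),(800,400),interpolation=cv2.INTER_CUBIC)[:,:,::-1])
E
```

```text
t: 7.52
position: [501.5, -23.3, 367.9]
eef_rot: [-1.76, -1.76, -0.728]
ft_force: [0.3, -0.8, -0.5]
grip_width: 18.5
finger_force: 58.5
G [501.4  86.3 258.3] pred tip [501.4  86.3 133.3]
{'scene': [(0.62, array([308.4, 208.2])), (0.59, array([363.2, 283.4]))], 'side': [(0.87, array([319.3, 216.7]))]}
scene [309.3 208.7] [308.3 123.2]
0.88 444 303 315 122 194
0.79 257 350 362 244 280
side [322.2 215.5] [321.5 133.3]
0.95 806 314 330 133 211
```

View pics/l.png

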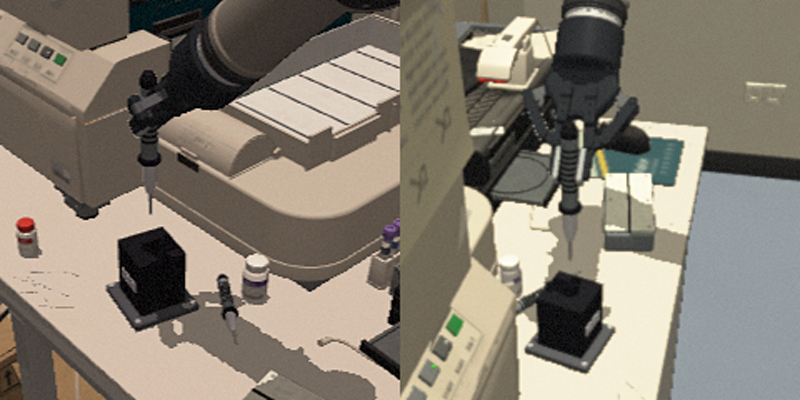

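The probe is out and upright. Its tip shows at scene (309,208) and side (322,216), matching the prediction. Now lean it and move to view the carrier from closer.

```bash
python3 -m jog '[[[255,-0.3,0.4,-1,0,-4.5,0],[255,-0.6,0.8,-2,0,-9,0],[255,-0.9,1.2,-3.1,0,-13.5,0],[255,-1.3,1.6,-4.2,0,-18,0],[255,-1.6,1.9,-5.2,0,-22.5,0],[255,-1.9,2.3,-6.3,0,-27,0],[255,-2.2,2.7,-7.3,0,-31.5,0],[255,-2.5,3.1,-8.4,0,-36,0],[255,-2.9,3.5,-9.4,0,-40.5,0],[255,-3.2,3.85,-10.5,0,-45,0],[255,-3.2,3.85,-10.5,0,-45,0],[255,-3.2,3.85,-10.5,0,-45,0]]]'
cat > g.py <<'E'
from h import *
np.set_printoptions(precision=1,suppress=True)
def gasket(c,zs=(40,)):
    for r in cams.cut_out(c,"carrier")[:2]:
        m=r["pixels"]
        if m.sum()<1000: continue
        ys,xs=np.nonzero(m);print("mask",r["p"],m.sum(),xs.min(),xs.max(),ys.min(),ys.max())
        g=cv2.cvtColor(c["color"],cv2.COLOR_RGB2GRAY)
        bh=cv2.morphologyEx(g,cv2.MORPH_BLACKHAT,np.ones((13,13)))
        k,lab,st,_=cv2.connectedComponentsWithStats(((bh>60)&(m>0)).astype(np.uint8))
        j=1+np.argmax(st[1:,4]);y,x=np.nonzero(lab==j);print("px",x.min(),x.max(),y.min(),y.max())
        P=np.array([atz(c,(a,b),40) for a,b in zip(x,y)])
        p=np.polyfit(P[:,1],P[:,0],1);print("gasket",len(x),"x(-205)=",np.polyval(p,-205),"slope %.3f"%p[0],"y",P[:,1].min(),P[:,1].max(),"res",np.std(P[:,0]-np.polyval(p,P[:,1])))
def tipinfo():
    s=manip.state();p=np.array(s["position"]);M=R.from_rotvec(s["eef_rot"]).as_matrix()
    d=M@(np.array([.7071,0,-.7071]));g=p+155*M[:,2];return p,g,d,g-125*d
E
python3 - <<'E'
from g import *
p,g,d,t=tipinfo();print(p,d,t)
c=cams.camera("wrist");save(c,"w3.png");gasket(c)
for n in("scene","side"):
    c=cams.camera(n);print(n,[(round(r["p"],2),np.array(r["position"])) for r in cams.tip_of(c,"probe")[:3]],proj(c,t),proj(c,g+53*d));gasket(c)
E
```

```text
t: 9.32
position: [539.9, -119.6, 419.4]
eef_rot: [-2.219, -2.22, -0.001]
ft_force: [0.1, -0.1, -0.7]
grip_width: 18.7
finger_force: 58.6
[ 539.9 -119.6  419.4] [0.  0.7 0.7] [ 539.7 -207.4  175.8]
mask 0.89 11078 191 293 186 362
px 195 287 186 240
gasket 687 x(-205)= 524.6459134797038 slope -0.583 y -159.56910660421738 -110.70799970234145 res 22.0935237222955
scene [(0.71, array([448.8, 256.5]))] [447.7 258.7] [396.2 157.4]
mask 0.81 4897 358 465 303 389
px 359 465 313 389
gasket 1648 x(-205)= 437.1702922769379 slope -0.215 y -306.95491738688065 -127.75430149230107 res 22.565330138116817
side [(0.58, array([332.2, 129.8]))] [333.6 129. ] [321.6  99. ]
mask 0.59 1469 341 373 163 211
px 343 371 202 209
gasket 200 x(-205)= 383.91268252058205 slope 0.648 y -113.39364225907775 -72.79902221580573 res 18.2237535243825
```

View pics/w3.png

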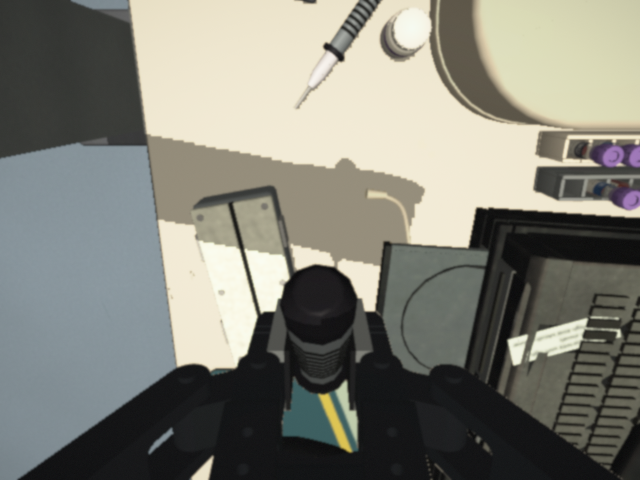

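The near half of the gasket shows from (231,202) to (258,315), partly in shadow. I'll track it row by row along that line, and do the same in the scene view.

```bash
python3 - <<'E'
from g import *
c=cams.camera("wrist");g=cv2.cvtColor(c["color"],cv2.COLOR_RGB2GRAY).astype(float)
P=[]
for y in range(206,312):
    x0=231+(y-202)*27/113; xs=np.arange(int(x0)-7,int(x0)+9); v=g[y,xs]; w=np.clip(np.percentile(v,60)-v-20,0,None)
    if w.sum()>20: P.append(atz(c,((w*xs).sum()/w.sum(),y),40))
P=np.array(P);p=np.polyfit(P[:,1],P[:,0],1);r=P[:,0]-np.polyval(p,P[:,1]);k=abs(r)<2;p=np.polyfit(P[k,1],P[k,0],1)
print("wrist",k.sum(),"x(-205)",np.polyval(p,-205),p[0],P[:,1].min(),P[:,1].max(),r.std())
print("ends of lid edge top", [atz(c,q,40) for q in[(195,207),(231,202),(275,187)]])
s=cams.camera("scene");g=cv2.cvtColor(s["color"],cv2.COLOR_RGB2GRAY).astype(float)
# predicted gasket line
for yc in(-200,-206,-212):
    xc=np.polyval(p,yc);u=np.array([p[0],1])/np.hypot(p[0],1)
    print(yc,[proj(s,(xc+u[0]*a,yc+u[1]*a,40)) for a in(85,-85)])
d=cams.camera("side")
print([proj(d,(np.polyval(p,y),y,40)) for y in(-122,-290)])
im=np.hstack([cv2.resize(s["color"][290:400,340:480],(560,440),interpolation=cv2.INTER_CUBIC),cv2.resize(d["color"][155:220,325:385],(240,260),interpolation=cv2.INTER_CUBIC).repeat(1,0)[:260].copy() if 0 else cv2.resize(d["color"][150:216,330:366+0],(240,440),interpolation=cv2.INTER_CUBIC)])
cv2.imwrite("pics/c.png",im[:,:,::-1])
E
```

```text
wrist 106 x(-205) 475.7394807213645 -0.1820437252200882 -232.39168269147657 -129.63646367622027 0.11219094394269746
ends of lid edge top [array([ 431.3, -130.5,   40. ]), array([ 462.9, -126.1,   40. ]), array([ 501.4, -112.9,   40. ])]
-200 [array([364.9, 310.4]), array([452.6, 359.9])]
-206 [array([367.7, 312. ]), array([456.1, 361.9])]
-212 [array([370.6, 313.7]), array([459.6, 363.9])]
[array([357.7, 198.5]), array([356.7, 163.1])]
```

View pics/c.png

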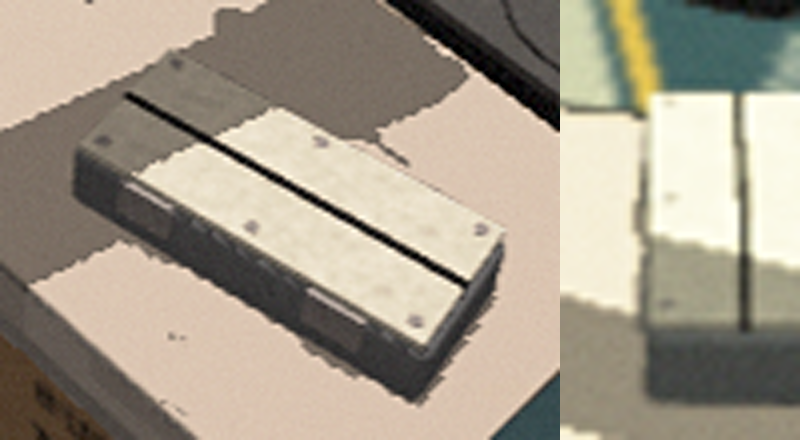

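The gasket ends show at scene (372,314) and (456.5,361). They agree with the wrist-derived line to about 1 px, with the middle near y≈-208. Hovering over the left end.

```bash
python3 -m jog '[[[255,0.8,-0.9,1.1,0,0,0],[255,1.7,-1.9,2.4,0,0,0],[255,2.5,-2.8,3.6,0,0,0],[255,3.4,-3.8,4.8,0,0,0],[255,4.3,-4.8,6,0,0,0],[255,5.1,-5.7,7.2,0,0,0],[255,6,-6.7,8.4,0,0,0],[255,6.8,-7.6,9.6,0,0,0],[255,6.8,-7.6,9.6,0,0,0],[255,6.8,-7.6,9.6,0,0,0]]]'
python3 - <<'E'
from g import *
p,g,d,t=tipinfo();print(p,t)
ims=[];rs=[]
for n in("scene","side"):
    c=cams.camera(n);q=proj(c,t);r=cams.tip_of(c,"probe");print(n,[(round(k["p"],2),np.array(k["position"])) for k in r[:3]],"pred",q)
    x,y=q.astype(int);print("crop origin",x-40,y-35);rs.append((c,q))
    ims.append(cv2.resize(c["color"][y-35:y+25,x-40:x+40-30*0],(400,300),interpolation=cv2.INTER_CUBIC))
    print("axis pts",[proj(c,t+k*d) for k in(0,30,75)])
cv2.imwrite("pics/t.png",np.hstack(ims)[:,:,::-1])
E
```

```text
t: 11.12
position: [464.7, -52.5, 324.5]
eef_rot: [2.221, 2.22, 0.001]
ft_force: [0.3, 0.6, -0.6]
grip_width: 18.5
finger_force: 58.6
[464.7 -52.5 324.5] [ 465.1 -141.    81.1]
scene [(0.63, array([379.4, 301.1])), (0.5, array([363.3, 282.2]))] pred [379.1 300.3]
crop origin 339 265
axis pts [array([379.1, 300.3]), array([371. , 284.6]), array([358.8, 261. ])]
side [(0.54, array([356.3, 181.2]))] pred [357.9 179.9]
crop origin 317 144
axis pts [array([357.9, 179.9]), array([356.8, 176.9]), array([355.1, 172.2])]
```

View pics/t.png

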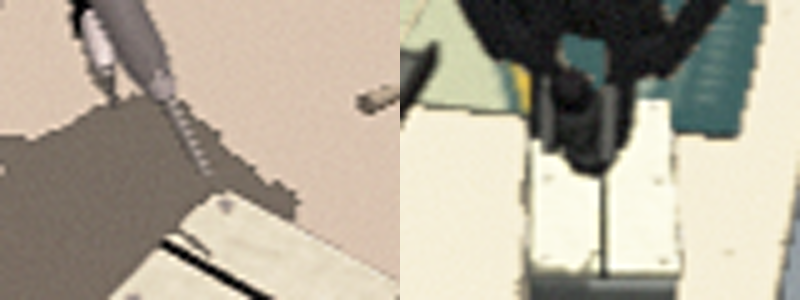

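The tip shows at scene (380.8,300), within 2 px of the model. In side it is hidden behind the gripper. Going down to about 12 mm above for a relative check against the gasket.

```bash
python3 -m jog '[[[255,0.1,-0.1,0.5,0,0,0],[255,0.14,-0.12,1,0,0,0],[255,0.14,-0.12,1.5,0,0,0],[255,0.14,-0.12,2,0,0,0],[255,0.14,-0.12,2.5,0,0,0],[255,0.14,-0.12,2.9,0,0,0],[255,0.14,-0.12,2.9,0,0,0],[255,0.14,-0.12,2.9,0,0,0]]]'
python3 - <<'E'
from g import *
p,g,d,t=tipinfo();print(p,t)
c=cams.camera("scene");q=proj(c,t);r=cams.tip_of(c,"probe");print([(round(k["p"],2),np.array(k["position"])) for k in r[:3]],"pred",q)
tt=t.copy();tt[2]=40;print("gasket below",proj(c,tt))
c2=cams.camera("side");print("side",[(round(k["p"],2),np.array(k["position"])) for k in cams.tip_of(c2,"probe")[:2]],proj(c2,t))
x,y=q.astype(int);print("crop origin",x-40,y-35)
cv2.imwrite("pics/t2.png",cv2.resize(c["color"][y-35:y+25,x-40:x+40],(800,600),interpolation=cv2.INTER_CUBIC)[:,:,::-1])
E
```

```text
t: 12.32
position: [463.0, -50.7, 294.9]
eef_rot: [2.221, 2.221, 0.0]
ft_force: [-0.7, -0.4, -1.5]
grip_width: 18.2
finger_force: 58.6
[463.  -50.7 294.9] [ 463.1 -139.1   51.5]
[(0.82, array([379.8, 310.3])), (0.31, array([430.4, 347.6]))] pred [376.  312.2]
gasket below [375.5 316.8]
side [(0.49, array([357.7, 189.5]))] [358.1 190.6]
crop origin 336 277
```

View pics/t2.png

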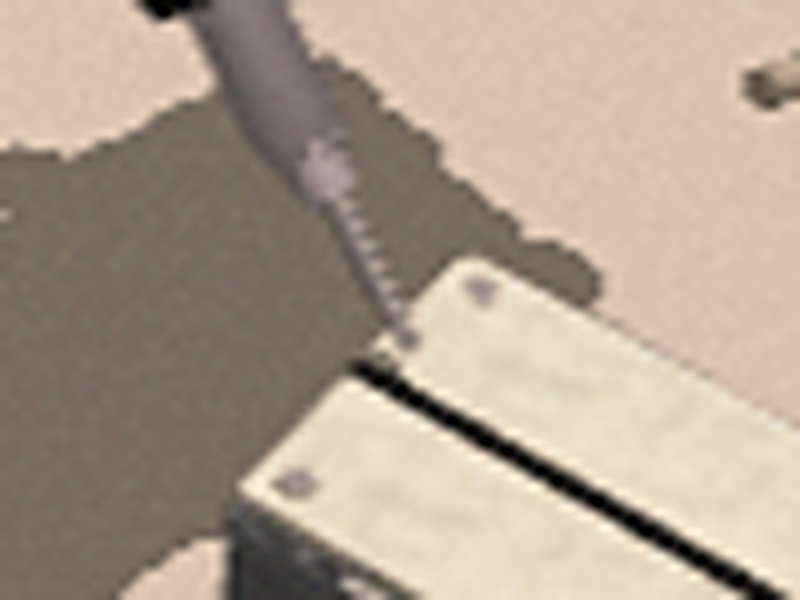

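The tip at (376.7,310.9) sits about 11 mm over the gasket line and 10 mm in from its left end, as predicted. Lowering 6.5 mm, then starting the run at 2.4 cm/s.

```bash
python3 -m jog '[[[255,0,0.05,0.2,0,0,0],[255,0,0.1,0.4,0,0,0],[255,0,0.1,0.55,0,0,0],[255,0,0.1,0.65,0,0,0],[255,0,0.1,0.65,0,0,0],[255,0,0.1,0.65,0,0,0]]]'
python3 -m jog '[[[255,-0.15,0.03,0,0,0,0],[255,-0.45,0.08,0,0,0,0],[255,-0.75,0.14,0,0,0,0],[255,-1.05,0.19,0,0,0,0],[255,-1.35,0.25,0,0,0,0],[255,-1.65,0.30,0,0,0,0],[255,-1.95,0.35,0,0,0,0],[255,-2.25,0.41,0,0,0,0],[255,-2.55,0.46,0,0,0,0],[255,-2.85,0.52,0,0,0,0],[255,-3.15,0.57,0,0,0,0],[255,-3.45,0.63,0,0,0,0]]]'
python3 - <<'E'
from g import *
p,g,d,t=tipinfo();print(p,t)
c=cams.camera("scene");q=proj(c,t);print("pred",q)
tt=t.copy();tt[2]=40;print("gasket below",proj(c,tt))
x,y=q.astype(int);print("crop origin",x-40,y-35)
cv2.imwrite("pics/t3.png",cv2.resize(c["color"][y-35:y+25,x-40:x+40],(800,600),interpolation=cv2.INTER_CUBIC)[:,:,::-1])
E
```

```text
t: 13.28
position: [463.9, -50.8, 288.4]
eef_rot: [2.221, 2.221, 0.0]
ft_force: [0.3, 0.2, -0.4]
grip_width: 18.0
finger_force: 58.6
t: 14.78
position: [470.3, -85.4, 288.3]
eef_rot: [2.221, 2.222, -0.0]
ft_force: [0.5, 0.1, -1.1]
grip_width: 18.6
finger_force: 58.6
[470.3 -85.4 288.3] [ 470.3 -173.8   44.9]
pred [393.4 324.3]
gasket below [393.1 326.2]
crop origin 353 289
```

View pics/t3.png

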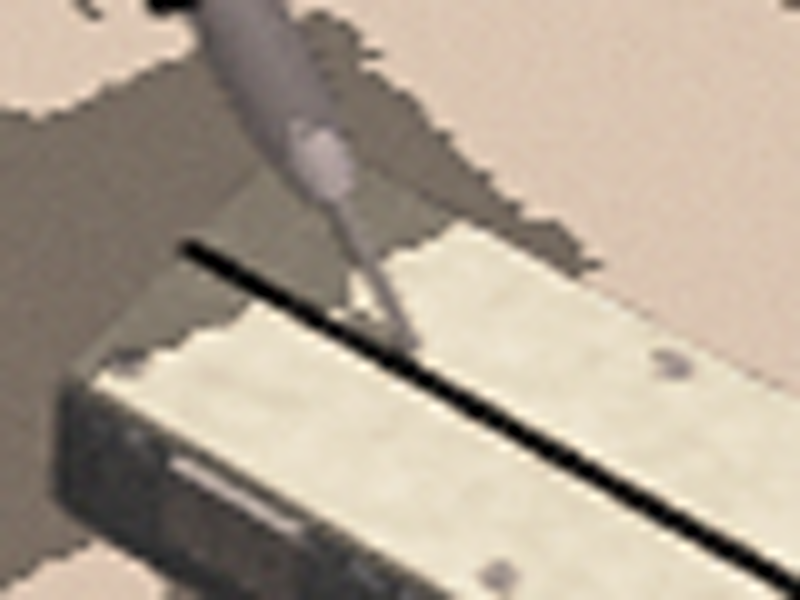

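The tip at crop (405,345) is about 2.5 px above the gasket line, roughly 5 mm, with no contact force. Continuing the run.

```bash
python3 -m jog '[[[255,-0.3,0.05,0,0,0,0],[255,-0.6,0.11,0,0,0,0],[255,-0.9,0.16,0,0,0,0],[255,-1.2,0.22,0,0,0,0],[255,-1.5,0.27,0,0,0,0],[255,-1.8,0.33,0,0,0,0],[255,-2.1,0.38,0,0,0,0],[255,-2.4,0.44,0,0,0,0],[255,-2.7,0.49,0,0,0,0],[255,-3.0,0.55,0,0,0,0],[255,-3.3,0.60,0,0,0,0],[255,-3.6,0.65,0,0,0,0],[255,-3.9,0.71,0,0,0,0],[255,-4.2,0.76,0,0,0,0],[255,-4.5,0.82,0,0,0,0],[255,-4.8,0.87,0,0,0,0],[255,-5.1,0.93,0,0,0,0],[255,-5.4,0.98,0,0,0,0],[255,-5.7,1.04,0,0,0,0],[255,-6.0,1.09,0,0,0,0]]]'
python3 -m jog '[[[255,-0.3,0.05,0,0,0,0],[255,-0.6,0.11,0,0,0,0],[255,-0.9,0.16,0,0,0,0],[255,-1.2,0.22,0,0,0,0],[255,-1.5,0.27,0,0,0,0],[255,-1.8,0.33,0,0,0,0],[255,-2.1,0.38,0,0,0,0],[255,-2.4,0.44,0,0,0,0],[255,-2.7,0.49,0,0,0,0],[255,-3.0,0.55,0,0,0,0],[255,-3.3,0.60,0,0,0,0],[255,-3.6,0.65,0,0,0,0],[255,-3.9,0.71,0,0,0,0],[255,-4.2,0.76,0,0,0,0],[255,-4.4,0.80,0,0,0,0],[255,-4.4,0.80,0,0,0,0],[255,-4.4,0.80,0,0,0,0]]]'
python3 - <<'E'
from g import *
p,g,d,t=tipinfo();print(p,t)
c=cams.camera("scene");q=proj(c,t);print("pred",q)
tt=t.copy();tt[2]=40;print("gasket below",proj(c,tt),[(round(k["p"],2),np.array(k["position"])) for k in cams.tip_of(c,"probe")[:3]])
x,y=q.astype(int);print("crop origin",x-40,y-35)
cv2.imwrite("pics/t4.png",cv2.resize(c["color"][y-35:y+25,x-40:x+40],(800,600),interpolation=cv2.INTER_CUBIC)[:,:,::-1])
E
```

```text
t: 17.32
position: [481.2, -145.4, 288.3]
eef_rot: [-2.221, -2.221, -0.0]
ft_force: [0.5, -0.2, -0.2]
grip_width: 18.3
finger_force: 58.6
t: 19.45
position: [489.1, -189.1, 288.3]
eef_rot: [-2.221, -2.222, -0.0]
ft_force: [0.4, 0.4, -1.4]
grip_width: 18.4
finger_force: 58.6
[ 489.1 -189.1  288.3] [ 489.2 -277.5   44.9]
pred [449.7 355.9]
gasket below [449.1 357.8] [(0.9, array([446.8, 355.5])), (0.52, array([360.4, 283.6]))]
crop origin 409 320
```

View pics/t4.png

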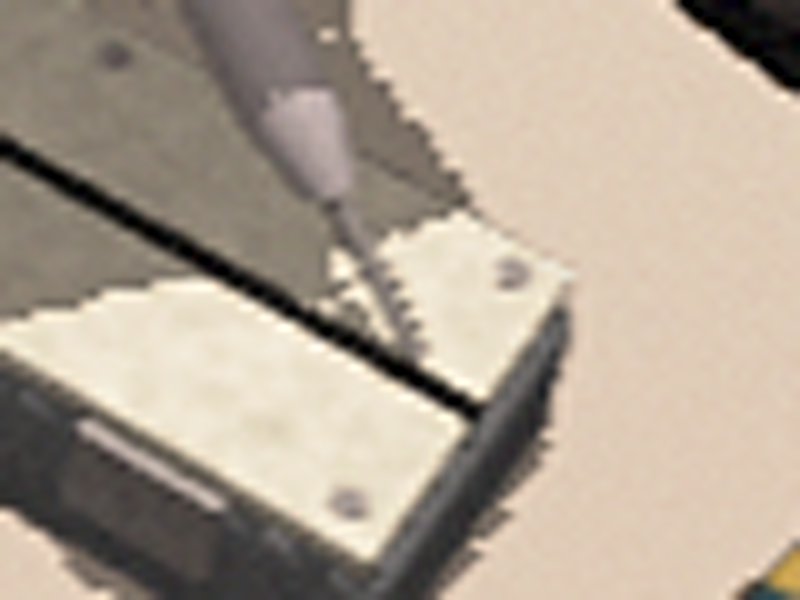

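The run ended about 12 mm short of the gasket's right end, past seam4 and still about 5 mm above. Raising.

```bash
python3 -m jog '[[[255,0,0,-0.4,0,0,0],[255,0,0,-1.2,0,0,0],[255,0,0,-2.4,0,0,0],[255,0,0,-3.8,0,0,0],[255,0,0,-5.2,0,0,0],[255,0,0,-6.6,0,0,0],[255,0,0,-8,0,0,0],[255,0,0,-9.4,0,0,0],[255,0,0,-10.8,0,0,0],[255,0,0,-12.2,0,0,0],[255,0,0,-13.6,0,0,0],[255,0,0,-14.8,0,0,0],[255,0,0,-15.5,0,0,0],[255,0,0,-15.5,0,0,0],[255,0,0,-15.5,0,0,0],[255,0,0,-15.5,0,0,0],[255,0,0,-15.5,0,0,0],[255,0,0,-15.5,0,0,0]]]'
python3 - <<'E'
from g import *
p,g,d,t=tipinfo();print(t,np.abs(manip.state()["joint_vel"]).max())
for n in("scene","side"):
    c=cams.camera(n);print(n,[(round(k["p"],2),np.array(k["position"])) for k in cams.tip_of(c,"probe")[:3]],proj(c,t),[ (v,round(k["p"],2),np.array(k["position"])) for v in("low_vial","tall_vial","mid_vial") for k in cams.tip_of(c,v)[:1]])
    for r in cams.cut_out(c,"probe")[:1]:
        ys,xs=np.nonzero(r["pixels"]);print(xs.min(),xs.max(),ys.min(),ys.max(),"tail",proj(c,g+53*d))
E
```

```text
t: 21.8
position: [489.1, -189.2, 443.2]
eef_rot: [-2.221, -2.221, 0.0]
ft_force: [0.0, 0.1, -0.4]
grip_width: 18.6
finger_force: 58.6
[ 489.  -277.6  199.8] 0.003531647638931358
scene [(0.95, array([470.4, 282.1])), (0.7, array([361.1, 282.2]))] [469.1 286. ] [('low_vial', 0.83, array([237.7, 229.6])), ('tall_vial', 0.66, array([207.3, 208.5])), ('mid_vial', 0.96, array([372.8, 259.8]))]
350 362 245 280 tail [411.2 172.2]
side [(0.52, array([357.4, 108.9]))] [359.4 109.5] [('low_vial', 0.76, array([332.7, 338.3])), ('tall_vial', 0.89, array([319.3, 397.5])), ('mid_vial', 0.66, array([357.4, 194.6]))]
349 361 76 107 tail [352.4  77. ]
```

Probe held, tip at about 200 mm, vials where they were. Handing in.

```bash
python3 -c "
from rig import manip
print(manip.job_done())"
```

```text
the job is handed in; nothing more can be done
None
```

The job is handed in after about 22 s of robot time: I drew the larger probe from its holder, leaned it 45°, ran its tip left to right about 5 mm above the gasket at roughly 2.4 cm/s with no contact force, and the arm now holds it still at 45°, tip about 200 mm up, vials unmoved.

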